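Refit the guard pin of a jar roller

ROBOT

A 6-joint arm with a two-finger parallel gripper is mounted at the origin on the work surface. World frame = base frame: x ahead of the robot, y to its left, z up, the work surface at z = 0. Lengths are in m, angles in degrees, forces in N, time in s.
With the tool pointing down it reaches from about 0.3 to 0.75 m from the base axis. Payload 8.5 kg.
Tool frame: the origin (TCP) lies at the very end of the fingers, on their centre line; the grasp point (between the pads) lies 19 mm behind it; z points along the fingers, y is the line along which they close (so a half turn about z gives the same grasp; the last joint's range is limited). The gripper opens to 85 mm and grips with 20 to 120 N. Pads are 22 mm wide; open, the fingers measure 114 mm over their backs; the gripper's body (76 mm by 85 mm) begins 54 mm behind the grasp point. The pads swing forward as they close: fully open they stand 13 mm farther back than shut.
Start: joints at [-12.336, 21.807, 74.336, -0, 83.858, -12.336], TCP at [0.55, 0, 0.231] pointing down, gripper open.
Joint ranges: [-178.18, 178.18], [-50.72, 133.34], [12.68, 142.11], [-81.47, 261.47], [9.98, 163.14], [-165.26, 165.26]. Speed limits (degrees/s): [136.94, 136.94, 180, 180, 180, 180].

INTERFACE

Orientations are given as a 3x3 rotation matrix whose columns are the frame's x, y, z axes.
In Python, from rig import env, optics, spotter gives the robot as it stands.
- The arm moves only by the shell command python3 -m crank 'ROWS' [FORCE]. ROWS is JSON, one flat list of numbers, 5 for each row, row after row: the finger opening in cm, from 0 to 8.54, then the shift along the tool's x, y, z in cm, then the turn about the tool's z in rad. A call has exactly 8 rows; each row shifts and turns the commanded pose from where the row before left it, along the tool's axes as they then stand; what a row does not reach is not made up. A row lasts 1/12 s, in which the tool goes at most 41.7 mm and 7.16 degrees, less where a joint would pass 70% of its speed; a pose out of reach is approached as far as the arm can. A call is refused whole if a number of a shift passes 4.17 or a number of a turn 0.125, either way. A call with a gripper value outside its range is refused whole. The fingers move at their own pace and stop on an object; FORCE is the grip in N (left out, the last holds). Time passes only in rows, so rows that do not move let the fingers close, or fill a call up. It gives the time, the measured TCP pose, the force, the opening and the grip force at its end, in the units of the state.
- env.observe(): the state, without advancing time (a new reading comes with each control period).
- optics.get_image(name): name is "scene" or "side" or "wrist"; returns a dict with "color" (420x560x3 uint8, red, green, blue), "intrinsics" (3x3 intrinsics, pixels), "distortion" ([k1, k2, p1, p2, k3] as OpenCV has them; the pictures are not rectified), "pose" (4x4, takes a point from camera to world coordinates). Camera axes: x right, y up, looking along -z (the intrinsics and any distortion apply to the point x, -y, -z); pixel columns grow to the right and rows downward; lengths in m; the calibration is good to about 2 mm. A picture is of the moment at which its call begins. There is no depth.
- env.close_job(): hands the job in; it is judged then, once.
Trained networks look in a picture, given as the dict that the camera call returned (one of the last four; its "shot" number tells which), for a name from the list of things; names that differ only in an ending like _2 or _b are one class to them, and where a whole thing is asked for, a point or a joint stands for the part that bears it (a point fixed in the world has none). Each returns a list of dicts, best first, with "score" (0 to 1); they miss things now and then, are a little off and sometimes report something else, mostly with a low value. They report only what shows in the picture. A call takes as long as a camera call. They do not tell look-alikes from the thing itself.
- spotter.look_for(picture, query): "at" ([column, row] as shares, 0 to 1, of the picture: columns of its width, rows of its height, amid what is visible of it).
The state is a dict: "time_s": time; "q": joint angles; "qvel": joint speeds; "joint_efforts": joint torques, N m; "position": TCP position; "tool_rot": TCP orientation; "ft_force": force on the tool from outside, world axes, zero at the start; "wrist_torque": the same for the moment, N m; "grip_width": finger opening in m; "gripper_force": force on a finger pad.
Only numpy, scipy, OpenCV 4.12 (cv2) and the standard library are available. Lean on these libraries where they do the work, as an engineer would, in place of code of your own. Each camera call takes 0.05 s, during which the arm holds its last target. There are 200 camera calls.

TASK

The sloping guard of the jar roller is shut but its pin is out, so the machine will not start. Take the guard pin from the tool rest, put it square through the slot in the guard, feel along the slot with its tip until it drops into the hidden switch hole behind, push it fully home so that its collar lies flat on the guard, and let go. Leave the other tools, the jar on the rollers and the bottle where they are.

Things in the scene. Friction and masses are not known exactly. Their poses are not given: they have to be found in the camera images.
- slot (a point): Centre of the slot in the guard's outer face, 82 mm above the bench. The guard is a steel plate 130 x 176 mm, 4 mm thick, 30 degrees from level, the sloping front of the white drive housing. z points straight out of the guard (30 degrees from vertical, towards the robot's side), y along the slot (level), x up the slope. Slot 64 mm long (y), 16 mm wide (x); nothing but two 3 mm screw heads stands above the guard.
- mixer: Jar roller, a fixed bench machine; origin under the middle of its drive housing, x away from the guard, y towards the rollers. Hidden 16 mm below the guard's outer face (slot z = -0.016) a fixed flat block backs the whole slot. It has one hole, 15 mm wide (mouth 19), 34 mm deep, square to the guard, on the slot's centre line, anywhere up to 22 mm either side of the slot's centre; its place is not reported.
- pin_grip (a point): Middle of the grip of the loose guard pin, on its axis; z points from tip to grip, the turn about z is free. From the tip: round steel shank 12 mm diameter, 48 mm long (last 4 mm tapered to 7 mm), collar 32 mm diameter, 4 mm thick, round black grip 22 mm diameter, 50 mm long; about 0.12 kg. It starts upright in the tool rest, collar on the rest's top, this point 85 mm above the bench.
- guard_pin: The guard pin; origin at the centre of its tip's flat end, 77 mm from pin_grip along the pin; z as pin_grip.
- pin_collar (a point): Centre of the underside of the pin's collar, 48 mm from the tip and 29 mm from pin_grip; z as pin_grip. Fully home it lies on the guard's outer face (z = 0 of the slot) and the tip is 48 mm below that face; with the tip only resting on the block behind, it is 32 mm above the face.
- tool_rest: White plastic tool rest, fixed, 200 x 60 x 56 mm, origin at the centre of its underside, x along its length. Three 14 mm holes in its top, in a row along x at -65, 0 and +65 mm, 52 mm deep, hold the guard pin, a pestle and a spatula, in any order.
- pestle: White porcelain pestle with a round 30 mm knob, 100 mm tall, standing in the tool rest (top 108 mm above the bench); origin at its lower end, z up. To be left alone.
- spatula: Steel spatula with a flat blade 28 mm wide, 135 mm tall, standing blade up in the tool rest (top 143 mm above the bench); origin at its lower end, z up. To be left alone.
- jar: White porcelain jar, 90 mm diameter, 155 mm long, lying loose on the two rubber rollers beside the drive housing, its axis level along its own y; origin at its middle, top 154 mm above the bench. To be left alone.
- bottle: Small round cosmetic bottle with a brass cap, 38 mm diameter, 88 mm tall, standing loose on the bench; origin at the centre of its underside. To be left alone.
There are look-alikes about, which are no part of the job. Leave any green, pink or red look-alike of the guard_pin alone.

How it is judged (in metres and radians):
On the way, in this order (a step that is already met when the one before it is completed fails the run):
1. the guard pin is lifted clear of the tool rest (height (world z) of guard_pin above 0.062 m), for 0.1 s.
2. the pin's tip is through the slot of the guard (z of guard_pin in the frame of slot below -0.006 m and x of guard_pin in the frame of slot between -0.012 and 0.012 m and y of guard_pin in the frame of slot between -0.036 and 0.036 m and z of pin_collar in the frame of slot above 0.01 m).
At the end, for the whole second after the job is handed in: The pin is in the hidden hole: its collar within 3 mm of the guard's face at the slot, square to it within 7 degrees, released and at rest. Pestle and spatula stand in the tool rest, the bottle stands, the jar lies on the rollers, each within 30 mm of its place (z of pin_collar in the frame of slot between -0.003 and 0.003 m and x of pin_collar in the frame of slot between -0.008 and 0.008 m and y of pin_collar in the frame of slot between -0.03 and 0.03 m and angle between the z axis of pin_grip and the z axis of slot, either way round below 0.12 rad and z of guard_pin in the frame of slot below -0.04 m and linear speed of guard_pin below 0.02 m/s and distance of each of jar, bottle, pestle, spatula from where it was at the start of the episode below 0.03 m and angle between each of bottle, pestle, spatula's own z axis and vertical below 0.4 rad); the robot touches nothing.
It fails at once if the jar is pushed more than 40 mm from its place (distance of jar from where it was at the start of the episode above 0.04 m).
It fails at once if the bottle is pushed more than 40 mm from its place (distance of bottle from where it was at the start of the episode above 0.04 m).
It fails at once if the pestle is pushed more than 40 mm from its place (distance of pestle from where it was at the start of the episode above 0.04 m).
It fails at once if the spatula is pushed more than 40 mm from its place (distance of spatula from where it was at the start of the episode above 0.04 m).
It also fails if it takes over 56 s, if anything falls off the work surface, if the arm or the gripper's body presses on something with over 40 N, if the wrist force passes 120 N, or if a joint passes its speed limit or range.

## Working session

There is one attempt and no reset: what is moved stays moved. The work goes in short steps, Python scripts to look and compute and a shell command to move; the robot and the scene stay as the last step left them, time stands still between calls to the robot, and variables do not carry over. Pictures are saved under pics/ and viewed, at most 13 in all, crops included, and the job is handed in when it is done.

```bash
mkdir -p pics; ls
cat > h.py <<'E'
from rig import env, optics, spotter
import numpy as np, cv2
def ray(p,uv):
    K=np.array(p["intrinsics"]);d=np.array(p["distortion"],float)
    n=cv2.undistortPoints(np.array([[uv]],float),K,d)[0,0]
    T=np.array(p["pose"]);return T[:3,3],T[:3,:3]@np.array([n[0],-n[1],-1.])
def onz(p,uv,z):
    o,r=ray(p,uv);return o+r*(z-o[2])/r[2]
def tri(obs):
    A=np.zeros((3,3));b=np.zeros(3);L=[]
    for p,uv in obs:
        o,r=ray(p,uv);r=r/np.linalg.norm(r);M=np.eye(3)-np.outer(r,r);A+=M;b+=M@o;L.append((M,o))
    x=np.linalg.solve(A,b);return x,[round(1e3*float(np.linalg.norm(M@(x-o))),1) for M,o in L]
def proj(p,X):
    T=np.array(p["pose"]);c=T[:3,:3].T@(np.array(X)-T[:3,3]);c=c*[1,-1,-1]
    return cv2.projectPoints(c.reshape(1,3),np.zeros(3),np.zeros(3),np.array(p["intrinsics"]),np.array(p["distortion"],float))[0][0,0]
def px(f): return [f["at"][0]*560,f["at"][1]*420]
E
python3 - <<'E'
from h import *
P={n:optics.get_image(n) for n in("scene","side","wrist")}
cv2.imwrite("pics/a.png",np.hstack([P["scene"]["color"],P["side"]["color"]])[:,:,::-1][:, :] if 0 else cv2.resize(np.vstack([P["scene"]["color"],P["side"]["color"]])[:,:,::-1],(400,600)))
for n in P: cv2.imwrite(f"pics/{n}.png",P[n]["color"][:,:,::-1])
for n in P:
  for q in("slot","pin_grip","pin_collar","tool_rest","pestle","spatula","bottle","jar","mixer"):
    print(n,q,[([round(v) for v in px(f)],round(f["score"],2)) for f in spotter.look_for(P[n],q)[:4]])
E
```

```text
pics
scene slot []
scene pin_grip [([186, 262], 0.81), ([211, 248], 0.64), ([174, 232], 0.63), ([127, 256], 0.55)]
scene pin_collar [([130, 258], 0.78), ([183, 264], 0.68), ([212, 249], 0.58), ([176, 228], 0.52)]
scene tool_rest [([164, 232], 0.85)]
scene pestle [([163, 214], 0.57)]
scene spatula [([155, 204], 0.57)]
scene bottle []
scene jar [([373, 190], 0.8)]
scene mixer [([328, 222], 0.77)]
side slot [([272, 191], 0.77)]
side pin_grip [([379, 289], 0.8), ([339, 303], 0.75), ([401, 353], 0.68), ([345, 264], 0.61)]
side pin_collar [([349, 265], 0.96), ([337, 302], 0.91), ([399, 355], 0.86), ([378, 287], 0.84)]
side tool_rest [([303, 350], 0.69), ([271, 189], 0.2)]
side pestle [([311, 320], 0.93)]
side spatula []
side bottle [([389, 248], 0.77)]
side jar [([242, 148], 0.89)]
side mixer [([273, 190], 0.75)]
wrist slot [([380, 122], 0.63)]
wrist pin_grip [([359, 358], 0.79)]
wrist pin_collar [([356, 354], 0.61)]
wrist tool_rest [([259, 366], 0.87)]
wrist pestle [([381, 124], 0.21)]
wrist spatula []
wrist bottle [([443, 312], 0.95)]
wrist jar []
wrist mixer [([383, 123], 0.76)]
```

View pics/scene.png

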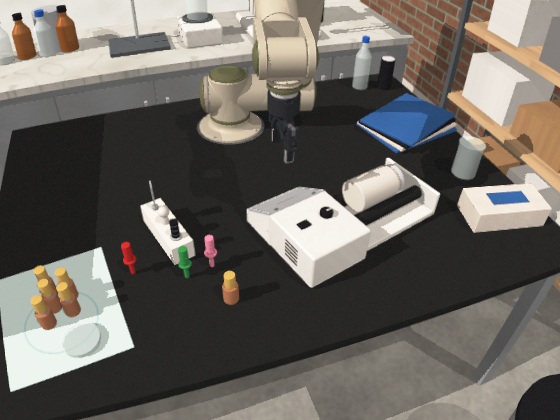

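View pics/side.png

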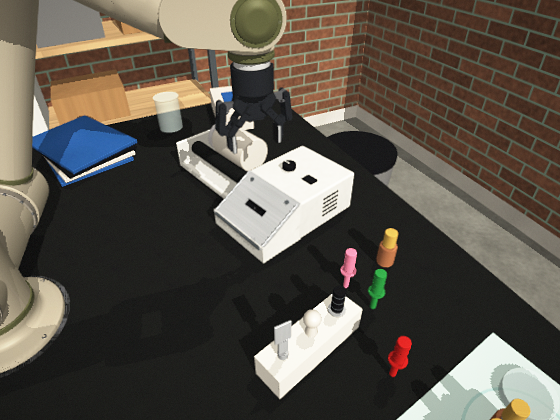

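View pics/wrist.png

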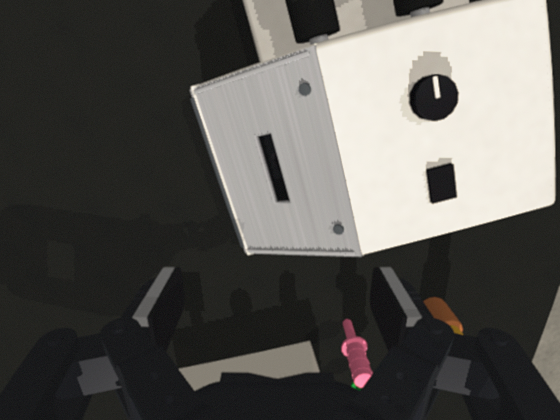

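The guard pin is the black one at the near end of the rest: scene (174,230), side (338,301). The slot shows at wrist (273,168) and side (257,208). The red, green and pink pins are look-alikes, and the bottle is at side (388,247).

Run:
```python
from h import *
np.set_printoptions(precision=4,suppress=True)
P={n:optics.get_image(n) for n in("scene","side","wrist")}
S,D,W=P["scene"],P["side"],P["wrist"]
print("pin",tri([(S,(174,231)),(D,(338,301))]), onz(D,(338,301),.085),onz(S,(174,231),.085))
print("slot",tri([(W,(273.5,168)),(D,(257,208))]),onz(W,(273.5,168),.082),onz(D,(257,208),.082))
a,b=onz(W,(264,135),.082),onz(W,(284,201),.082);print("slot ends",a,b,np.degrees(np.arctan2(*(a-b)[1::-1])))
# guard edges: top edge corners, bottom corners
for n,uv,z in(("topA",(315,46),.126),("topB",(361,255),.126),("botA",(191,90),.038),("botB",(247,254),.038)):print(n,onz(W,uv,z))
print("pestle",tri([(S,(163,212)),(D,(311,318))]),"spat",tri([(S,(151,183)),(D,(284,324))]))
print("rest far/near",onz(D,(361,300),.056),onz(D,(255,358),.056))
print("green",onz(D,(378,288),.05),"pink",onz(D,(348,267),.05),"bottle",onz(D,(388,247),.05))
s=env.observe();print(s["position"],np.array(s["tool_rot"]),s["time_s"],s["grip_width"]);print(np.array(W["pose"]))
```

```text
pin (array([ 0.5719, -0.2899,  0.0794]), [2.0, 2.0]) [ 0.5688 -0.2911  0.085 ] [ 0.5792 -0.292   0.085 ]
slot (array([0.5488, 0.0137, 0.0784]), [2.4, 2.4]) [0.5465 0.0154 0.082 ] [0.5494 0.0089 0.082 ]
slot ends [0.5384 0.0447 0.082 ] [ 0.5561 -0.0158  0.082 ] 106.30653266139298
topA [0.5759 0.1118 0.126 ]
topB [ 0.6199 -0.0486  0.126 ]
botA [0.4665 0.0827 0.038 ]
botB [ 0.5158 -0.094   0.038 ]
pestle (array([ 0.5073, -0.3064,  0.0927]), [1.7, 1.7]) spat (array([ 0.4465, -0.3243,  0.144 ]), [1.5, 1.5])
rest far/near [ 0.6219 -0.2909  0.056 ] [ 0.4035 -0.3087  0.056 ]
green [ 0.6705 -0.2791  0.05  ] pink [ 0.6501 -0.2086  0.05  ] bottle [ 0.7577 -0.2002  0.05  ]
[0.55   0.     0.2313] [[-0.  1. -0.]
 [ 1.  0.  0.]
 [ 0. -0. -1.]] 1.65 0.08518739889297375
[[ 1.      0.0008  0.0007  0.5496]
 [-0.0009  0.9455  0.3256  0.0835]
 [-0.0004 -0.3256  0.9455  0.3735]
 [ 0.      0.      0.      1.    ]]
```

```bash
python3 -m crank '[8.5,0,0,0,0.125, 8.5,0,0,0,0.125, 8.5,0,0,0,0.125, 8.5,0,0,0,0.125, 8.5,0,0,0,0.125, 8.5,0,0,0,0.125, 8.5,0,0,0,0.125, 8.5,0,0,0,0.125]' && python3 -m crank '[8.5,0,0,0,0.1, 8.5,0,0,0,0.1, 8.5,0,0,0,0.086, 8.5,-1,3.5,0,0, 8.5,-1,3.5,0,0, 8.5,-1,3.5,0,0, 8.5,-1,3.5,0,0, 8.5,-1,3.5,0,0]' && python3 -m crank '[8.5,0,3.5,0,0, 8.5,-1,3.5,0,0, 8.5,0,3.5,0,0, 8.5,0,0.5,0,0, 8.5,0,0,0,0, 8.5,0,0,0,0, 8.5,0,0,0,0, 8.5,0,0,0,0]'
python3 - <<'E'
from h import *
np.set_printoptions(precision=4,suppress=True)
W=optics.get_image("wrist");cv2.imwrite("pics/w1.png",W["color"][:,:,::-1])
s=env.observe();print(s["position"],s["tool_rot"],s["time_s"],s["q"])
for q in("pin_grip","pin_collar"):
  for f in spotter.look_for(W,q): print(q,px(f),f["score"],onz(W,px(f),.085 if q=="pin_grip" else .06))
print("expected pin top at",proj(W,[.572,-.29,.11]))
E
```

```text
time_s: 2.32
position: [0.55, 0.0, 0.2313]
tool_rot: [[0.845, 0.535, -0.0], [0.535, -0.845, 0.0], [-0.0, -0.0, -1.0]]
ft_force: [-0.6, -0.4, -0.5]
grip_width: 0.0852
gripper_force: 0.0
time_s: 2.98
position: [0.5509, -0.1837, 0.2314]
tool_rot: [[0.96, 0.281, 0.0], [0.281, -0.96, -0.0], [0.0, 0.0, -1.0]]
ft_force: [0.5, 0.0, 0.0]
grip_width: 0.0851
gripper_force: 0.0
time_s: 3.65
position: [0.5726, -0.2889, 0.2318]
tool_rot: [[0.959, 0.282, 0.0], [0.282, -0.959, -0.0], [0.0, 0.0, -1.0]]
ft_force: [-0.1, -0.3, 0.2]
grip_width: 0.0849
gripper_force: 0.0
[ 0.5726 -0.2891  0.2318] [[ 0.9593  0.2824  0.0004]
 [ 0.2824 -0.9593 -0.0002]
 [ 0.0003  0.0003 -1.    ]] 3.7 [-37.3462  31.2643  58.2261   0.0043  90.4867  36.2511]
pin_grip [411.59999999999997, 185.682] 0.96 [ 0.6071 -0.4077  0.085 ]
pin_grip [276.08, 185.808] 0.84 [ 0.5719 -0.2888  0.085 ]
pin_grip [224.112, 84.588] 0.82 [ 0.6435 -0.2231  0.085 ]
pin_collar [274.176, 187.90800000000002] 0.89 [ 0.5624 -0.2896  0.06  ]
pin_collar [220.808, 82.488] 0.81 [ 0.6437 -0.2161  0.06  ]
pin_collar [297.30400000000003, 85.008] 0.62 [ 0.6608 -0.2826  0.06  ]
expected pin top at [277.4408 194.495 ]
```

View pics/w1.png

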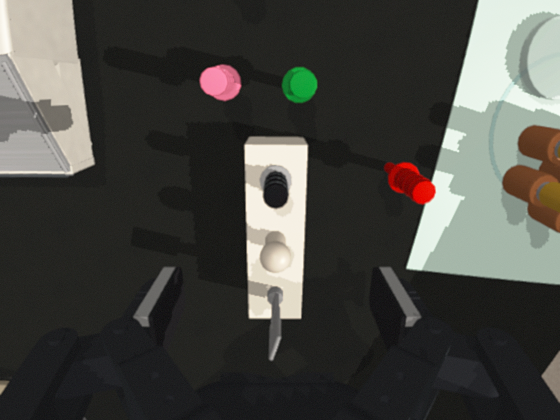

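Pin confirmed at image (276,186), under the tool. Descending to take the upper half of its grip.

```bash
python3 -m crank '[8.5,0,0,3.5,0, 8.5,0,0,3.5,0, 8.5,0,0,3.5,0, 7,0,0,3,0, 6,0,0,2,0, 6,0,0,0,0, 6,0,0,0,0, 6,0,0,0,0]' && python3 -m crank '[4,0,0,0,0, 2,0,0,0,0, 0.5,0,0,0,0, 0.5,0,0,0,0, 0.5,0,0,0,0, 0.5,0,0,0,0, 0.5,0,0,0,0, 0.5,0,0,0,0]' 40
```

```text
time_s: 4.47
position: [0.5733, -0.2907, 0.0782]
tool_rot: [[0.96, 0.281, 0.002], [0.281, -0.96, -0.002], [0.002, 0.002, -1.0]]
ft_force: [0.1, 0.7, -0.5]
grip_width: 0.0605
gripper_force: 0.0
time_s: 5.13
position: [0.5726, -0.2899, 0.0774]
tool_rot: [[0.96, 0.281, 0.001], [0.281, -0.96, 0.0], [0.001, -0.0, -1.0]]
ft_force: [-1.1, 4.4, 5.8]
grip_width: 0.0211
gripper_force: 38.9
```

```bash
python3 -m crank '[0.5,0,0,-1.5,0, 0.5,0,0,-2,0, 0.5,0,0,-2,0, 0.5,0,0,-1.5,0, 0.5,0,0,0,0, 0.5,0,0,0,0, 0.5,2.5,0,0,0, 0.5,2.2,0,0,0]' 40 && python3 -m crank '[0.5,0,0,0,0, 0.5,0,0,1.5,0, 0.5,0,0,1.9,0, 0.5,0,0,0,0, 0.5,0,0,0,0, 0.5,0,0,0,0, 0.5,0,0,0,0, 0.5,0,0,0,0]'
python3 - <<'E'
from h import *
D=optics.get_image("side");W=optics.get_image("wrist")
im=np.hstack([cv2.resize(D["color"][200:400,240:440],(400,400),interpolation=2),W["color"][20:420,80:480]])
cv2.imwrite("pics/d1.png",im[:,:,::-1])
E
```

```text
time_s: 5.8
position: [0.6173, -0.2771, 0.1449]
tool_rot: [[0.96, 0.28, -0.002], [0.28, -0.96, 0.001], [-0.002, -0.002, -1.0]]
ft_force: [-0.1, -0.4, -1.1]
grip_width: 0.0209
gripper_force: 39.3
time_s: 6.47
position: [0.6178, -0.2775, 0.1133]
tool_rot: [[0.96, 0.281, 0.001], [0.281, -0.96, -0.001], [0.001, 0.001, -1.0]]
ft_force: [0.4, -0.7, -0.5]
grip_width: 0.0209
gripper_force: 39.3
```

View pics/d1.png

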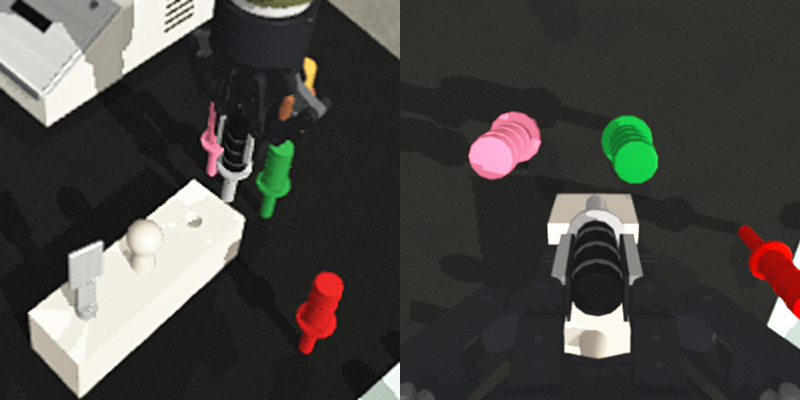

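```bash
python3 -m crank '[0.5,-0.3,0,0,0, 0.5,-0.3,0,0,0, 0.5,-0.3,0,0,0, 0.5,-0.4,0,0,0, 0.5,-0.5,0,0.1,0, 0.5,-0.5,0,0.1,0, 0.5,-0.5,0,0.2,0, 0.5,0,0,0,0]' 20 && python3 -m crank '[0.5,-0.4,0,0.1,0, 0.5,-0.4,0,0.1,0, 0.5,-0.4,0,0.2,0, 0.5,-0.4,0,0.2,0, 0.5,0,0,0,0, 0.5,0,0,0,0, 0.5,0,0,0,0, 0.5,0,0,0,0]'
python3 - <<'E'
from h import *
D=optics.get_image("side");W=optics.get_image("wrist")
im=np.hstack([cv2.resize(D["color"][200:400,240:440],(400,400),interpolation=2),W["color"][20:420,80:480]])
cv2.imwrite("pics/d2.png",im[:,:,::-1])
E
```

```text
time_s: 7.23
position: [0.5902, -0.2856, 0.1086]
tool_rot: [[0.96, 0.28, 0.001], [0.28, -0.96, -0.001], [0.001, 0.001, -1.0]]
ft_force: [3.4, 0.9, 0.7]
grip_width: 0.021
gripper_force: 38.4
time_s: 7.9
position: [0.5751, -0.2896, 0.102]
tool_rot: [[0.96, 0.281, -0.001], [0.281, -0.96, 0.0], [-0.001, -0.0, -1.0]]
ft_force: [2.0, -1.2, 0.3]
grip_width: 0.0208
gripper_force: 38.7
```

View pics/d2.png

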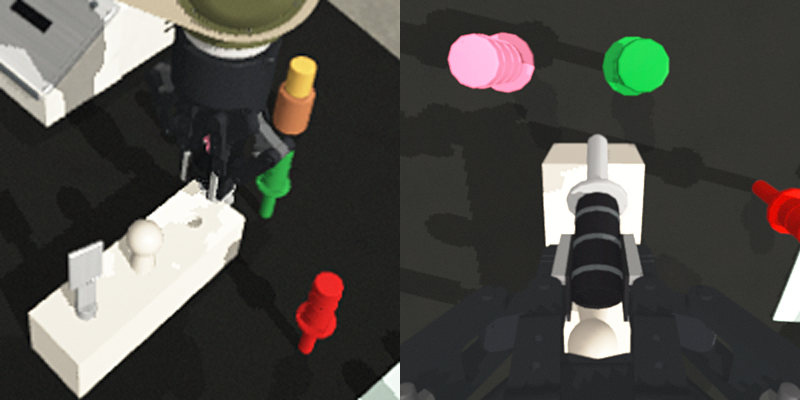

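```bash
cat >> h.py <<'E'
def tiltproj(W,s,ts,Ls=(88,36)):
    R=np.array(s["tool_rot"]);g=np.array(s["position"])-.019*R[:,2]
    for t in ts:
        a=np.radians(t);d=R[:,0]*np.sin(a)+R[:,2]*np.cos(a)
        print(t,[np.round(proj(W,g+L*1e-3*d),0) for L in Ls])
E
python3 - <<'E'
from h import *
W=optics.get_image("wrist");s=env.observe()
tiltproj(W,s,range(15,45,5),(84,88,92,36,-14))
E
```

```text
15 [array([276., 189.]), array([276., 186.]), array([276., 183.]), array([276., 238.]), array([276., 318.])]
20 [array([276., 179.]), array([276., 176.]), array([276., 172.]), array([276., 233.]), array([276., 320.])]
25 [array([276., 170.]), array([276., 166.]), array([276., 162.]), array([276., 229.]), array([276., 322.])]
30 [array([276., 161.]), array([276., 156.]), array([276., 152.]), array([276., 225.]), array([276., 323.])]
35 [array([276., 152.]), array([276., 147.]), array([276., 142.]), array([276., 221.]), array([276., 324.])]
40 [array([276., 143.]), array([276., 137.]), array([276., 132.]), array([276., 218.]), array([276., 325.])]
```

```bash
python3 -m crank '[0.5,0.5,0,-2,0, 0.5,0,0,-3,0, 0.5,0,0,-3,0, 0.5,0,0,-2,0, 0.5,0,-3.5,0,0, 0.5,0,-3.5,0,0, 0.5,0,-3.5,0,0, 0.5,0,-3.5,0,0]' 60 && python3 -m crank '[0.5,0,-3.5,0,0, 0.5,0,-3.5,0,0, 0.5,0,-3.5,0,0, 0.5,0,-3.5,0,0, 0.5,0,-2,0,0, 0.5,0,0,0,0, 0.5,0,0,0,0, 0.5,0,0,0,0]'
python3 - <<'E'
from h import *
np.set_printoptions(precision=4,suppress=True)
W=optics.get_image("wrist");s=env.observe();print(s["position"])
for f in spotter.look_for(W,"slot"): print("slot",px(f),f["score"],onz(W,px(f),.082))
tiltproj(W,s,(25,30,35),(88,92,36))
cv2.imwrite("pics/w2.png",W["color"][:,:,::-1])
E
```

```text
time_s: 8.72
position: [0.5392, -0.1522, 0.2015]
tool_rot: [[0.96, 0.281, -0.003], [0.281, -0.96, 0.001], [-0.003, -0.002, -1.0]]
ft_force: [0.9, 1.0, -2.0]
grip_width: 0.0205
gripper_force: 59.2
time_s: 9.38
position: [0.4957, -0.0007, 0.202]
tool_rot: [[0.96, 0.281, -0.001], [0.281, -0.96, -0.0], [-0.001, -0.0, -1.0]]
ft_force: [-0.3, -0.5, -1.2]
grip_width: 0.0202
gripper_force: 59.2
[ 0.4959 -0.001   0.202 ]
slot [236.09599999999998, 75.09599999999999] 0.72 [0.5765 0.0541 0.082 ]
25 [array([277., 166.]), array([277., 162.]), array([277., 229.])]
30 [array([277., 156.]), array([277., 152.]), array([277., 225.])]
35 [array([277., 147.]), array([277., 142.]), array([277., 221.])]
```

View pics/w2.png

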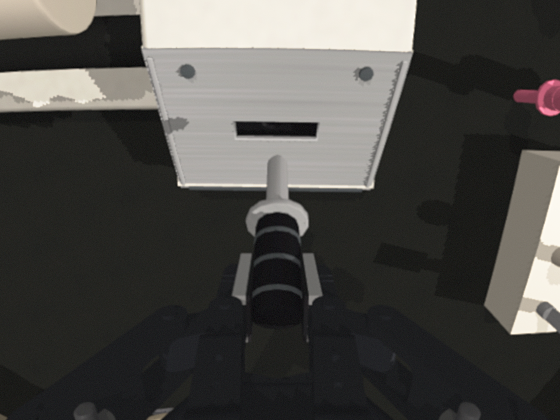

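Run:
```python
from h import *
np.set_printoptions(precision=4,suppress=True)
W=optics.get_image("wrist");s=env.observe();R=np.array(s["tool_rot"]);p=np.array(s["position"])
c=onz(W,(277,130),.082);print(c)
for uv,z in(((235,121),.086),((317,121),.086),((320,139.5),.078),((236.5,139.5),.078)): print(R.T@(onz(W,uv,z)-c)*1e3)
a=np.radians(29);d=R[:,0]*np.sin(a)+R[:,2]*np.cos(a)
n=-(R[:,0]*.5+R[:,2]*.866)
tip=p-.019*R[:,2]+.089*d
print("tip->slot in tool mm",R.T@(c-tip)*1e3,"target(+10 out)",R.T@(c+.010*n-tip)*1e3)
```

```text
[0.5463 0.013  0.082 ]
[  7.3607 -31.9257  -3.9998]
[ 7.3025 30.4034 -4.0113]
[-7.9243 34.2529  3.9998]
[ -7.8752 -32.2453   4.0121]
tip->slot in tool mm [ 9.1636  0.5097 61.1479] target(+10 out) [ 4.1636  0.5097 52.4879]
```

```bash
python3 -m crank '[0.5,0.4,0,1,0, 0.5,0,0,1.5,0, 0.5,0,0,1.5,0, 0.5,0,0,0.8,0, 0.5,0,0,0.4,0, 0.5,0,0,0,0, 0.5,0,0,0,0, 0.5,0,0,0,0]' 60
python3 - <<'E'
from h import *
D=optics.get_image("side");W=optics.get_image("wrist");print(env.observe()["position"])
im=np.hstack([cv2.resize(D["color"][140:260,180:300],(400,400),interpolation=2),cv2.resize(W["color"][90:290,180:380],(400,400),interpolation=2)])
cv2.imwrite("pics/d3.png",im[:,:,::-1])
E
```

```text
time_s: 10.2
position: [0.5001, 0.0008, 0.1509]
tool_rot: [[0.96, 0.281, 0.001], [0.281, -0.96, -0.0], [0.001, 0.001, -1.0]]
ft_force: [-0.3, -0.9, -2.3]
grip_width: 0.0205
gripper_force: 59.2
[0.50001547 0.00083418 0.15092919]
```

View pics/d3.png

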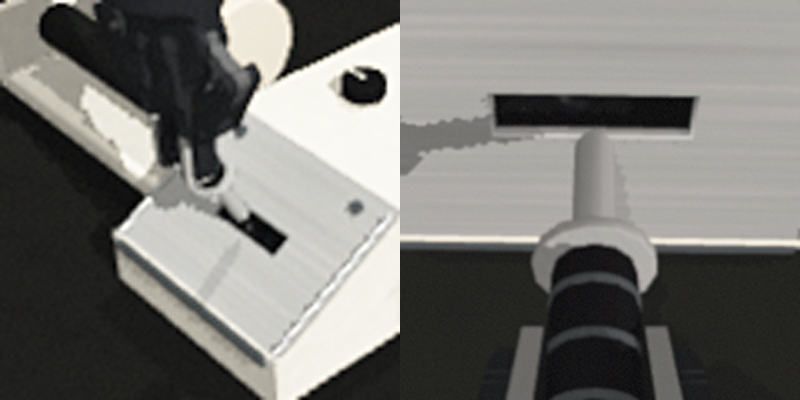

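```bash
python3 -m crank '[0.5,0.15,0,0.26,0, 0.5,0.15,0,0.26,0, 0.5,0.15,0,0.26,0, 0.5,0.1,0,0.17,0, 0.5,0.1,0,0.17,0, 0.5,0,0,0,0, 0.5,0,0,0,0, 0.5,0,0,0,0]' 60
python3 - <<'E'
from h import *
s=env.observe();R=np.array(s["tool_rot"]);print(R.T@np.array(s["ft_force"]),R.T@np.array(s["wrist_torque"]))
W=optics.get_image("wrist")
cv2.imwrite("pics/w4.png",cv2.resize(W["color"][90:290,180:380],(400,400),interpolation=2)[:,:,::-1])
E
```

```text
time_s: 10.97
position: [0.5059, 0.0027, 0.1392]
tool_rot: [[0.96, 0.281, 0.0], [0.281, -0.96, 0.0], [0.0, -0.0, -1.0]]
ft_force: [-0.1, 0.0, -2.2]
grip_width: 0.0207
gripper_force: 59.2
[-0.12503655 -0.0519169   2.1612291 ] [ 0.05786814  0.01890813 -0.04596431]
```

View pics/w4.png

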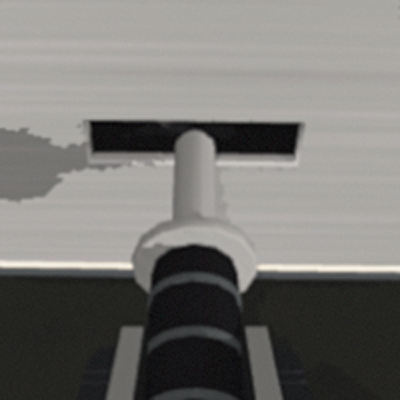

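```bash
python3 -m crank '[0.5,0.1,0,0.17,0, 0.5,0.1,0,0.17,0, 0.5,0.1,0,0.17,0, 0.5,0,0,0,0, 0.5,0,0,0,0, 0.5,0,0,0,0, 0.5,0,0,0,0, 0.5,0,0,0,0]' 60
```

```text
time_s: 11.68
position: [0.5088, 0.0036, 0.1341]
tool_rot: [[0.96, 0.281, 0.0], [0.281, -0.96, -0.0], [0.0, 0.0, -1.0]]
ft_force: [0.4, 0.4, -0.8]
grip_width: 0.0207
gripper_force: 59.2
```

```bash
python3 -m crank '[0.5,0,-0.8,0,0, 0.5,0,-0.8,0,0, 0.5,0,-0.6,0,0, 0.5,0.1,0,0.17,0, 0.5,0.1,0,0.17,0, 0.5,0,0,0,0, 0.5,0,0,0,0, 0.5,0,0,0,0]' 60 && python3 -m crank '[0.5,0.05,0,0.087,0, 0.5,0.05,0,0.087,0, 0.5,0.05,0,0.087,0, 0.5,0,0,0,0, 0.5,0,0,0,0, 0.5,0,0,0,0, 0.5,0,0,0,0, 0.5,0,0,0,0]'
```

```text
time_s: 12.35
position: [0.5047, 0.0251, 0.1306]
tool_rot: [[0.96, 0.281, -0.0], [0.281, -0.96, -0.0], [-0.0, 0.0, -1.0]]
ft_force: [0.7, -0.4, -2.0]
grip_width: 0.0205
gripper_force: 59.2
time_s: 13.02
position: [0.506, 0.0257, 0.128]
tool_rot: [[0.96, 0.281, 0.0], [0.281, -0.96, 0.0], [0.0, -0.0, -1.0]]
ft_force: [0.6, -0.6, -1.5]
grip_width: 0.0204
gripper_force: 59.2
```

```bash
python3 -m crank '[0.5,0.05,0,0.087,0, 0.5,0,0,0,0, 0.5,0,0,0,0, 0.5,0.05,0,0.087,0, 0.5,0,0,0,0, 0.5,0,0,0,0, 0.5,0,0,0,0, 0.5,0,0,0,0]' 60
```

```text
time_s: 13.68
position: [0.5067, 0.0259, 0.1268]
tool_rot: [[0.96, 0.281, -0.0], [0.281, -0.96, -0.0], [-0.0, 0.0, -1.0]]
ft_force: [-3.5, -0.9, 5.1]
grip_width: 0.0208
gripper_force: 60.3
```

```bash
python3 -m crank '[0.5,0.05,0,0.087,0, 0.5,0,0,0,0, 0.5,0,0,0,0, 0.5,0,0,0,0, 0.5,0,0,0,0, 0.5,0,0,0,0, 0.5,0,0,0,0, 0.5,0,0,0,0]' 60
```

```text
time_s: 14.35
position: [0.5069, 0.0259, 0.1267]
tool_rot: [[0.96, 0.281, -0.0], [0.281, -0.96, -0.001], [-0.001, 0.001, -1.0]]
ft_force: [-8.0, -1.4, 13.6]
grip_width: 0.0205
gripper_force: 61.2
```

```bash
python3 -m crank '[0.5,0,0.15,0,0, 0.5,0,0.15,0,0, 0.5,0,0.1,0,0, 0.5,0,0.1,0,0, 0.5,0,0,0,0, 0.5,0,0,0,0, 0.5,0,0,0,0, 0.5,0,0,0,0]' 60 && python3 -m crank '[0.5,0,0.15,0,0, 0.5,0,0.15,0,0, 0.5,0,0.1,0,0, 0.5,0,0.1,0,0, 0.5,0,0,0,0, 0.5,0,0,0,0, 0.5,0,0,0,0, 0.5,0,0,0,0]'
```

```text
time_s: 15.02
position: [0.5073, 0.0229, 0.1264]
tool_rot: [[0.959, 0.282, -0.003], [0.282, -0.959, 0.003], [-0.002, -0.003, -1.0]]
ft_force: [-10.3, 6.3, 14.6]
grip_width: 0.0203
gripper_force: 61.6
time_s: 15.68
position: [0.5086, 0.0179, 0.1264]
tool_rot: [[0.959, 0.282, -0.003], [0.282, -0.959, 0.002], [-0.002, -0.003, -1.0]]
ft_force: [-10.3, 6.1, 15.0]
grip_width: 0.0206
gripper_force: 61.6
```

```bash
python3 -m crank '[0.5,0,0.15,0,0, 0.5,0,0.15,0,0, 0.5,0,0.1,0,0, 0.5,0,0.1,0,0, 0.5,0,0,0,0, 0.5,0,0,0,0, 0.5,0,0,0,0, 0.5,0,0,0,0]' 60 && python3 -m crank '[0.5,0,0.15,0,0, 0.5,0,0.15,0,0, 0.5,0,0.1,0,0, 0.5,0,0.1,0,0, 0.5,0,0,0,0, 0.5,0,0,0,0, 0.5,0,0,0,0, 0.5,0,0,0,0]'
```

```text
time_s: 16.35
position: [0.5104, 0.0125, 0.1258]
tool_rot: [[0.96, 0.282, -0.003], [0.282, -0.96, 0.001], [-0.002, -0.002, -1.0]]
ft_force: [-7.6, 4.0, 7.6]
grip_width: 0.0205
gripper_force: 60.4
time_s: 17.02
position: [0.5131, 0.0069, 0.1253]
tool_rot: [[0.96, 0.281, -0.0], [0.281, -0.96, 0.0], [-0.0, -0.0, -1.0]]
ft_force: [-0.1, 0.8, -1.5]
grip_width: 0.0204
gripper_force: 59.2
```

```bash
python3 -m crank '[0.5,0.1,0,0.17,0, 0.5,0.1,0,0.17,0, 0.5,0,0,0,0, 0.5,0,0,0,0, 0.5,0,0,0,0, 0.5,0,0,0,0, 0.5,0,0,0,0, 0.5,0,0,0,0]' 60
```

```text
time_s: 17.68
position: [0.5149, 0.0075, 0.1219]
tool_rot: [[0.96, 0.281, -0.0], [0.281, -0.96, 0.0], [-0.0, -0.0, -1.0]]
ft_force: [0.5, 1.7, -1.2]
grip_width: 0.0204
gripper_force: 59.2
```

```bash
python3 -m crank '[0.5,0.1,0,0.17,0, 0.5,0.1,0,0.17,0, 0.5,0.1,0,0.17,0, 0.5,0,0,0,0, 0.5,0,0,0,0, 0.5,0,0,0,0, 0.5,0,0,0,0, 0.5,0,0,0,0]' 60
```

```text
time_s: 18.35
position: [0.5178, 0.0084, 0.1168]
tool_rot: [[0.96, 0.281, -0.0], [0.281, -0.96, 0.0], [-0.0, -0.0, -1.0]]
ft_force: [0.6, 3.7, -2.9]
grip_width: 0.0207
gripper_force: 59.1
```

```bash
python3 -m crank '[0.5,0,-0.07,0,0, 0.5,0.1,0,0.17,0, 0.5,0.1,0,0.17,0, 0.5,0.1,0,0.17,0, 0.5,0,0,0,0, 0.5,0,0,0,0, 0.5,0,0,0,0, 0.5,0,0,0,0]' 60
```

```text
time_s: 19.02
position: [0.5206, 0.0097, 0.1119]
tool_rot: [[0.96, 0.281, 0.0], [0.281, -0.96, -0.0], [0.0, 0.0, -1.0]]
ft_force: [0.0, 0.3, -2.0]
grip_width: 0.0205
gripper_force: 59.2
```

Forces are near zero with 15 mm left, so I'll keep going.

```bash
python3 -m crank '[0.5,0.1,0,0.17,0, 0.5,0.1,0,0.17,0, 0.5,0.1,0,0.17,0, 0.5,0.1,0,0.17,0, 0.5,0,0,0,0, 0.5,0,0,0,0, 0.5,0,0,0,0, 0.5,0,0,0,0]' 60
```

```text
time_s: 19.68
position: [0.5244, 0.011, 0.105]
tool_rot: [[0.96, 0.281, 0.0], [0.281, -0.96, 0.0], [0.0, -0.0, -1.0]]
ft_force: [-0.4, 0.4, -1.8]
grip_width: 0.0206
gripper_force: 59.2
```

```bash
python3 -m crank '[0.5,0.1,0,0.17,0, 0.5,0.1,0,0.17,0, 0.5,0.05,0,0.087,0, 0.5,0,0,0,0, 0.5,0,0,0,0, 0.5,0,0,0,0, 0.5,0,0,0,0, 0.5,0,0,0,0]' 60 && python3 -m crank '[0.5,0.05,0,0.087,0, 0.5,0,0,0,0, 0.5,0.05,0,0.087,0, 0.5,0,0,0,0, 0.5,0,0,0,0, 0.5,0,0,0,0, 0.5,0,0,0,0, 0.5,0,0,0,0]'
```

```text
time_s: 20.35
position: [0.5267, 0.0117, 0.1007]
tool_rot: [[0.96, 0.281, -0.0], [0.281, -0.96, 0.0], [-0.0, -0.0, -1.0]]
ft_force: [-1.6, 0.5, -2.4]
grip_width: 0.0205
gripper_force: 59.2
time_s: 21.02
position: [0.5271, 0.0118, 0.0997]
tool_rot: [[0.96, 0.281, -0.001], [0.281, -0.96, -0.0], [-0.001, 0.0, -1.0]]
ft_force: [-8.4, -0.6, 7.7]
grip_width: 0.0204
gripper_force: 60.7
```

```bash
python3 -m crank '[0.5,0.05,0,0.087,0, 0.5,0.05,0,0.087,0, 0.5,0,0,0,0, 0.5,0,0,0,0, 0.5,0,0,0,0, 0.5,0,0,0,0, 0.5,0,0,0,0, 0.5,0,0,0,0]' 60
python3 - <<'E'
from h import *
W=optics.get_image("wrist");D=optics.get_image("side")
im=np.hstack([cv2.resize(D["color"][140:260,180:300],(400,400),interpolation=2),cv2.resize(W["color"][90:290,180:380],(400,400),interpolation=2)])
cv2.imwrite("pics/d5.png",im[:,:,::-1])
E
```

```text
time_s: 21.68
position: [0.5271, 0.0118, 0.0995]
tool_rot: [[0.96, 0.281, -0.002], [0.281, -0.96, -0.001], [-0.002, 0.001, -1.0]]
ft_force: [-18.5, -3.9, 25.9]
grip_width: 0.0205
gripper_force: 62.6
```

View pics/d5.png

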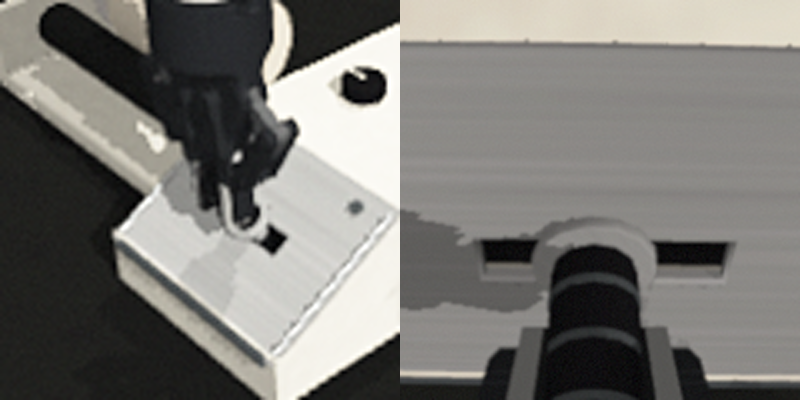

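The collar lies flat on the guard, so I'll release and retreat.

```bash
python3 -m crank '[0.5,-0.1,0,-0.17,0, 0.5,0,0,0,0, 3,0,0,0,0, 5,0,0,0,0, 6,0,0,0,0, 6,0,0,0,0, 6,0,0,0,0, 6,0,0,0,0]' 20 && python3 -m crank '[6,-0.5,0,-0.9,0, 6,-1,0,-2,0, 6,-1,0,-2,0, 6,-1,0,-2,0, 6,0,0,-2,0, 6,0,0,0,0, 6,0,0,0,0, 6,0,0,0,0]'
python3 - <<'E'
from h import *
W=optics.get_image("wrist");D=optics.get_image("side")
im=np.hstack([cv2.resize(D["color"][140:260,180:300],(400,400),interpolation=2),cv2.resize(W["color"][0:300,130:430],(400,400))])
cv2.imwrite("pics/d6.png",im[:,:,::-1])
E
```

```text
time_s: 22.45
position: [0.5279, 0.0119, 0.0989]
tool_rot: [[0.96, 0.281, 0.0], [0.281, -0.96, -0.0], [0.0, 0.0, -1.0]]
ft_force: [0.1, 0.4, 0.4]
grip_width: 0.06
gripper_force: 0.0
time_s: 23.12
position: [0.4938, 0.0021, 0.1877]
tool_rot: [[0.96, 0.281, -0.001], [0.281, -0.96, 0.0], [-0.0, -0.0, -1.0]]
ft_force: [0.1, -0.7, 0.4]
grip_width: 0.06
gripper_force: 0.0
```

View pics/d6.png

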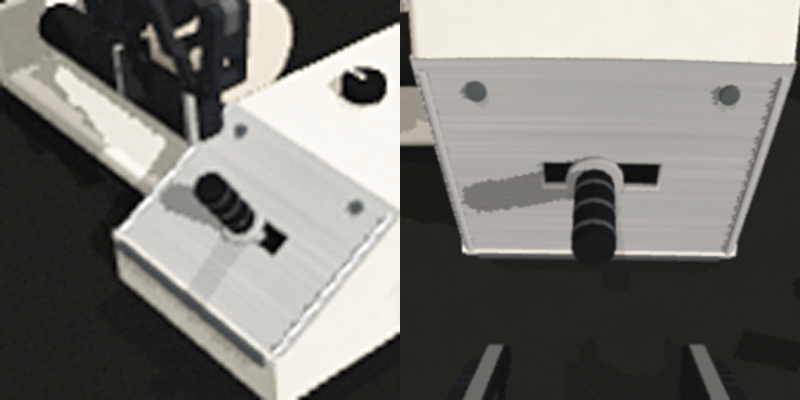

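The pin stands square in the slot at crop (230,215) with its collar flat on the guard, and the gripper is clear.

```bash
python3 -c "
from rig import env
print(env.close_job())"
```

```text
the job is handed in; nothing more can be done
None
```

The guard pin is in the hidden hole with its collar flat on the guard and released; I saw no contact with the other items, and handed the job in at about 23 s (no verdict was shown).

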